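Load the sample drying rack from the turntable

TASK

Take the coated sample panels off the turntable, which spins freely, and load every sound one into a drying-rack bay of its own: bare end tucked under the yellow lip, then the other end lowered so that the panel lies flat between the end wall and the stop. Lay every panel with a broken corner in the red tray, stacked if need be. When all that is done, push the blower's red lever fully over to on, leaving the other things on the table where they are.

Things in the scene. Friction and masses are not known exactly. Their poses are not given: they have to be found in the camera images.
- panel_a (a point): sample panel, a rigid board 100 x 56 x 12 mm (its x, y, z), 50 to 100 g, upper face coated blue except an 18 mm bare wood strip along its -x end. Point: centre of the board; +x runs from the bare to the coated end, z up out of the coated face. Starts flat on the turntable; may be absent
- panel_b (a point): sample panel, a rigid board 100 x 56 x 12 mm (its x, y, z), 50 to 100 g, upper face coated black except an 18 mm bare wood strip along its -x end. Point: centre of the board; +x runs from the bare to the coated end, z up out of the coated face. Starts flat on the turntable; may be absent
- panel_c (a point): sample panel, a rigid board 100 x 56 x 12 mm (its x, y, z), 50 to 100 g, upper face coated green except an 18 mm bare wood strip along its -x end. Point: centre of the board; +x runs from the bare to the coated end, z up out of the coated face. Starts flat on the turntable; may be absent
- chipped_a (a point): damaged sample panel, same board (100 x 56 x 12 mm) coated orange, with a 26 x 26 mm corner broken off at its +x, +y corner and the same bare strip at -x. Point: centre of the whole board, 6 mm above its underside; axes as for the other panels. Starts flat on the turntable; may be absent
- chipped_b (a point): damaged sample panel, same board (100 x 56 x 12 mm) coated yellow, with a 26 x 26 mm corner broken off at its +x, +y corner and the same bare strip at -x. Point: centre of the whole board, 6 mm above its underside; axes as for the other panels. Starts flat on the turntable; may be absent
- turntable_top (a point): centre of the top face of the turntable's round aluminium disc, 320 mm across, 60 mm above the table, on a fixed foot
- disc (a joint): angle of the turntable disc (rad, positive anticlockwise from above); it has no brake, turns freely at a touch and coasts to rest in a few seconds
- bay1 (a point): bay 1 of 3 in the fixed drying rack (115 mm apart along the rack's y). Point: centre of a seated panel, 6 mm above the seat (seat 30 mm above the table, 44 mm wide, so panels overhang it). x points from lip end to stop end. End wall at x = -53 mm; stop at x = +53 mm, 9 mm high above the seat; both 6 mm thick. Cheeks beside the lip only (x = -59 to -39) are 68 mm apart
- lip1 (a point): middle of the lower free edge of bay 1's yellow lip, 39 mm to the -x side of the bay point and 13 mm above it (19 mm above the seat); lip 5 mm thick, overhanging the seat 14 mm from the end wall. A panel gets under it only with its other end raised (about 6 to 15 degrees) over the stop
- bay2 (a point): bay 2 of 3 in the fixed drying rack (115 mm apart along the rack's y). Point: centre of a seated panel, 6 mm above the seat (seat 30 mm above the table, 44 mm wide, so panels overhang it). x points from lip end to stop end. End wall at x = -53 mm; stop at x = +53 mm, 9 mm high above the seat; both 6 mm thick. Cheeks beside the lip only (x = -59 to -39) are 68 mm apart
- lip2 (a point): middle of the lower free edge of bay 2's yellow lip, 39 mm to the -x side of the bay point and 13 mm above it (19 mm above the seat); lip 5 mm thick, overhanging the seat 14 mm from the end wall. A panel gets under it only with its other end raised (about 6 to 15 degrees) over the stop
- bay3 (a point): bay 3 of 3 in the fixed drying rack (115 mm apart along the rack's y). Point: centre of a seated panel, 6 mm above the seat (seat 30 mm above the table, 44 mm wide, so panels overhang it). x points from lip end to stop end. End wall at x = -53 mm; stop at x = +53 mm, 9 mm high above the seat; both 6 mm thick. Cheeks beside the lip only (x = -59 to -39) are 68 mm apart
- lip3 (a point): middle of the lower free edge of bay 3's yellow lip, 39 mm to the -x side of the bay point and 13 mm above it (19 mm above the seat); lip 5 mm thick, overhanging the seat 14 mm from the end wall. A panel gets under it only with its other end raised (about 6 to 15 degrees) over the stop
- tray_in (a point): centre of the inner floor (5 mm above the table) of the loose red offcut tray, open on top, 200 x 150 x 40 mm outside (its x, y, z), walls 5 mm, 0.5 kg
- fan_switch_tip (a point): tip of the 60 mm red toggle lever of the blower, standing on the rack beside the stops of bays 1 and 2; it swings in the rack's x-z plane about a pivot about 60 mm below the tip
- fan_switch (a joint): angle of that lever: 0 = off, leaning to the rack's -x side (towards the lips); 1.0 rad = on, leaning to +x. Stays where it is left; a light push on its tip moves it
- tub: bystander, leave alone: white paint tub with lid, 92 mm across, 105 mm tall; origin at its underside centre
- tape: bystander, leave alone: yellow tape roll, 96 mm across, 25 mm tall; origin at its underside centre
- brush: bystander, leave alone: brush lying flat; origin at its underside, mid-length
- spatula: bystander, leave alone: spatula lying flat; origin at its underside, mid-length
- tub_lid: bystander, leave alone: white tub lid, 100 mm across, 8 mm thick; origin at its underside centre
- can: bystander, leave alone: can, 72 mm across, 100 mm tall; origin at its underside centre
- pot: bystander, leave alone: grey cup, 76 mm across, 75 mm tall; origin at its underside centre
There are look-alikes about, which are no part of the job. What is shaped like the part that bears chipped_b but pink or purple is not meant.

How it is judged:
On the way, in this order (a step that is already met when the one before it is completed fails the run):
1. every sound panel is seated in a bay and every chipped one lies in the tray (((x of panel_a in the frame of bay1 between -0.006 and 0.006 m and y of panel_a in the frame of bay1 between -0.009 and 0.009 m and z of panel_a in the frame of bay1 between -0.003 and 0.003 m and angle between panel_a's own z axis and vertical below 0.05 rad and x of lip1 in the frame of panel_a below -0.02 m) or (x of panel_a in the frame of bay2 between -0.006 and 0.006 m and y of panel_a in the frame of bay2 between -0.009 and 0.009 m and z of panel_a in the frame of bay2 between -0.003 and 0.003 m and angle between panel_a's own z axis and vertical below 0.05 rad and x of lip2 in the frame of panel_a below -0.02 m) or (x of panel_a in the frame of bay3 between -0.006 and 0.006 m and y of panel_a in the frame of bay3 between -0.009 and 0.009 m and z of panel_a in the frame of bay3 between -0.003 and 0.003 m and angle between panel_a's own z axis and vertical below 0.05 rad and x of lip3 in the frame of panel_a below -0.02 m)) and ((x of panel_b in the frame of bay1 between -0.006 and 0.006 m and y of panel_b in the frame of bay1 between -0.009 and 0.009 m and z of panel_b in the frame of bay1 between -0.003 and 0.003 m and angle between panel_b's own z axis and vertical below 0.05 rad and x of lip1 in the frame of panel_b below -0.02 m) or (x of panel_b in the frame of bay2 between -0.006 and 0.006 m and y of panel_b in the frame of bay2 between -0.009 and 0.009 m and z of panel_b in the frame of bay2 between -0.003 and 0.003 m and angle between panel_b's own z axis and vertical below 0.05 rad and x of lip2 in the frame of panel_b below -0.02 m) or (x of panel_b in the frame of bay3 between -0.006 and 0.006 m and y of panel_b in the frame of bay3 between -0.009 and 0.009 m and z of panel_b in the frame of bay3 between -0.003 and 0.003 m and angle between panel_b's own z axis and vertical below 0.05 rad and x of lip3 in the frame of panel_b below -0.02 m)) and ((x of panel_c in the frame of bay1 between -0.006 and 0.006 m and y of panel_c in the frame of bay1 between -0.009 and 0.009 m and z of panel_c in the frame of bay1 between -0.003 and 0.003 m and angle between panel_c's own z axis and vertical below 0.05 rad and x of lip1 in the frame of panel_c below -0.02 m) or (x of panel_c in the frame of bay2 between -0.006 and 0.006 m and y of panel_c in the frame of bay2 between -0.009 and 0.009 m and z of panel_c in the frame of bay2 between -0.003 and 0.003 m and angle between panel_c's own z axis and vertical below 0.05 rad and x of lip2 in the frame of panel_c below -0.02 m) or (x of panel_c in the frame of bay3 between -0.006 and 0.006 m and y of panel_c in the frame of bay3 between -0.009 and 0.009 m and z of panel_c in the frame of bay3 between -0.003 and 0.003 m and angle between panel_c's own z axis and vertical below 0.05 rad and x of lip3 in the frame of panel_c below -0.02 m)) and x of chipped_a in the frame of tray_in between -0.075 and 0.075 m and y of chipped_a in the frame of tray_in between -0.055 and 0.055 m and z of chipped_a in the frame of tray_in between 0 and 0.035 m and angle between each of tray_in, tray_in's own z axis and vertical below 0.1 rad and x of chipped_b in the frame of tray_in between -0.075 and 0.075 m and y of chipped_b in the frame of tray_in between -0.055 and 0.055 m and z of chipped_b in the frame of tray_in between 0 and 0.035 m), for 0.2 s.
2. the blower lever is pushed over to on (value of joint fan_switch above 0.85 rad), for 0.2 s.
At the end, for the whole second after the job is handed in: Each sound panel flat in a bay, bare end under the lip (centre within 6 mm along, 9 mm across, 3 mm in height of the bay point; tilt under 0.05 rad); chipped panels in the upright tray, centres over its floor, below 35 mm; lever beyond 0.85 rad (all of step 1 and value of joint fan_switch above 0.85 rad); the robot touches nothing.
It fails at once if a bystander is moved more than 40 mm (distance of any of tub, tape, brush, spatula, tub_lid, can, pot from where it was at the start of the episode above 0.04 m).
Of panel_a_board, panel_b_board, panel_c_board, chipped_a_board, chipped_b_board only 4 to 5 are there at a start; the rules pass over those that are not, and their reading is None.
At some moment in a run one of tray may be knocked a few centimetres aside while the robot is not near it.
Once in a run the grip may slacken for a moment while it holds something.
It also fails if it takes over 208 s, if anything falls off the work surface, if the arm or the gripper's body presses on something with over 40 N, if the wrist force passes 120 N, or if a joint passes its speed limit or range.

ROBOT

A 6-joint arm with a two-finger parallel gripper is mounted at the origin on the work surface. World frame = base frame: x ahead of the robot, y to its left, z up, the work surface at z = 0. Lengths are in m, angles in rad, forces in N, time in s.
With the tool pointing down it reaches from about 0.35 to 0.95 m from the base axis. Payload 17.4 kg.
Tool frame: the origin (TCP) lies midway between the tips of the shut fingers; the grasp point (between the pads) lies 19 mm behind it; z points along the fingers, y is the direction in which the jaws open and shut (so a half turn about z gives the same grasp; the last joint's range is limited). The gripper opens to 93 mm and grips with 3 to 60 N. Pads are 15 mm wide; open, the fingers measure 128 mm over their backs; the gripper's body (75 mm by 188 mm) begins 65 mm behind the grasp point.
Start: joints at [-1.177, 0.116, 1.442, -0, 1.584, -0.038], TCP at [0.282, -0.613, 0.219] pointing down, gripper open.
Joint ranges: [-2.83, 2.83], [-0.83, 2.19], [0.07, 2.5], [-1.14, 4.28], [0.01, 3], [-2.97, 2.97]. Speed limits (rad/s): [1.89, 1.89, 2.22, 3.14, 3.14, 3.14].

INTERFACE

Orientations are given as a unit quaternion [x, y, z, w].
In Python, from rig import movep, move_l, set_joints, command_gripper, sleep, inverse_kinematics, camera, IKError, hand_in, read_time_s, read_qpos, read_qvel, read_joint_efforts, read_position, read_ee_rot, read_contact_force, read_wrist_torque, read_width gives the robot as it stands. Calls block until the motion is done:
- movep(position, orientation): joint-space move of the TCP to a pose.
- move_l(position, orientation=None, rate=0.15, until_force=None): straight line of the TCP; orientation=None keeps the orientation; rate is the mean speed in m/s. With until_force (N) it stops when the force on the tool has changed by that much, and returns True; else False.
- set_joints(angles): joint-space move.
- command_gripper(opening, grip_force=None): opening from 0.0 (shut) to 1.0 (fully open); grip_force is the grip in N (None keeps the last); returns when the fingers have stopped.
- sleep(seconds).
- inverse_kinematics(position, orientation): joint angles nearest the present ones, or None.
- camera(name): name is "side" or "top" or "wrist"; returns a dict with "img" (384x512x3 uint8, red, green, blue), "range_z" (384x512 float32, m along the optical axis (not along the pixel's ray), 0 where there is no reading), "fx", "fy", "cx", "cy" (pixels), "k1" (the pictures are not rectified: a ray, as slopes to the right and down, at radius r is drawn at 1 + k1 r^2 times it, then the intrinsics apply), "cam_to_world" (4x4, takes a point from camera to world coordinates); the wrist camera has in their place "tool_from_camera" (4x4, takes a point from camera to tool coordinates, whose origin is the TCP and whose axes are the flange's). Camera axes: x right, y up, looking along -z (the intrinsics and any distortion apply to the point x, -y, -z); pixel columns grow to the right and rows downward; lengths in m; the calibration is good to about 2 mm. A picture is of the moment at which its call begins: read the wrist's pose just before it.
A pose or a line that the arm cannot do raises IKError and nothing moves.
- hand_in(): hands the job in, once; it reports no verdict.
Readings, each from a call of its own:
- read_time_s(): time.
- read_qpos(): joint angles.
- read_qvel(): joint speeds.
- read_joint_efforts(): joint torques, N m.
- read_position(): TCP position.
- read_ee_rot(): TCP orientation.
- read_contact_force(): force on the tool from outside, world axes, zero at the start.
- read_wrist_torque(): the same for the moment, N m.
- read_width(): opening from 0.0 (shut) to 1.0 (fully open).
Only numpy, scipy, OpenCV 4.12 (cv2) and the standard library are available. Lean on these libraries where they do the work, as an engineer would, in place of code of your own. Each camera call takes 0.05 s, during which the arm holds its last target. There are 200 camera calls.

## Working session

There is one attempt and no reset: what is moved stays moved. The work goes in short steps, each a Python script; the robot and the scene stay as the last script left them, time stands still between calls to the robot, and variables do not carry over. Pictures are saved under pics/ and viewed, about 12 in all and at most 16, crops included, and the job is handed in when it is done.

```bash
ls; mkdir -p pics; cat > h.py <<'E'
import numpy as np, cv2
from rig import *
def snap(name, fn=None):
    p=np.array(read_position()); q=np.array(read_ee_rot())
    c=camera(name)
    if name=="wrist":
        from scipy.spatial.transform import Rotation as R
        T=np.eye(4); T[:3,:3]=R.from_quat(q).as_matrix() if q.size==4 else q.reshape(3,3); T[:3,3]=p
        c["cam_to_world"]=T@np.array(c["tool_from_camera"])
    if fn: cv2.imwrite("pics/"+fn, c["img"][:,:,::-1])
    np.savez("last_%s.npz"%name, **{k:np.array(v) for k,v in c.items()})
    return c
def ray(c,u,v):
    u=np.asarray(u,float);v=np.asarray(v,float)
    K=np.array([[c["fx"],0,c["cx"]],[0,c["fy"],c["cy"]],[0,0,1]],float)
    x=(u-c["cx"])/c["fx"]; y=(v-c["cy"])/c["fy"]; xd,yd=x,y
    for _ in range(8):
        s=1+float(c["k1"])*(x*x+y*y); x,y=xd/s,yd/s
    return x,y
def at_depth(c,u,v,d=None):
    if d is None: d=c["range_z"][np.int_(v),np.int_(u)]
    x,y=ray(c,u,v); P=np.stack([x*d,-y*d,-d*np.ones_like(x),np.ones_like(x)],-1)
    return (P@np.array(c["cam_to_world"]).T)[...,:3]
def at_z(c,u,v,z):
    x,y=ray(c,u,v); M=np.array(c["cam_to_world"])
    r=np.stack([x,-y,-np.ones_like(x)],-1)@M[:3,:3].T; o=M[:3,3]
    return o+r*((z-o[2])/r[...,2])[...,None]
def cloud(c):
    v,u=np.mgrid[0:384,0:512]; return at_depth(c,u,v)
E
python3 - <<'E'
from h import *
for n in("top","side"):
    c=snap(n,n+"0.png"); print(n,c["fx"],c["k1"],np.round(c["cam_to_world"],3).tolist())
a=cv2.imread("pics/top0.png");cv2.imwrite("pics/top0b.png",cv2.resize(a,(800,600),interpolation=cv2.INTER_CUBIC))
print(read_ee_rot(),read_time_s())
E
```

```text
pics
top 397.4565243381004 -0.10739150219230063 [[-0.008, 0.983, -0.185, 0.22], [-1.0, -0.011, -0.016, -0.045], [-0.017, 0.185, 0.983, 1.527], [0.0, 0.0, 0.0, 1.0]]
side 394.3412389217241 0.004053782602512716 [[-0.992, 0.103, -0.075, 0.383], [-0.127, -0.749, 0.65, 0.791], [0.011, 0.654, 0.756, 1.023], [0.0, 0.0, 0.0, 1.0]]
[ 9.76777371e-01  2.14256199e-01 -9.35875824e-05 -4.90358752e-04] 0.1
```

View pics/top0b.png

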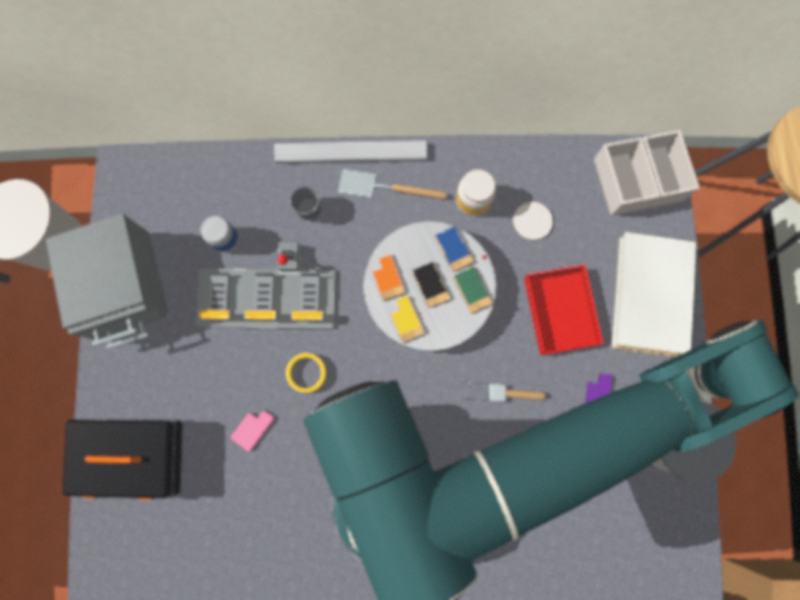

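View pics/side0.png

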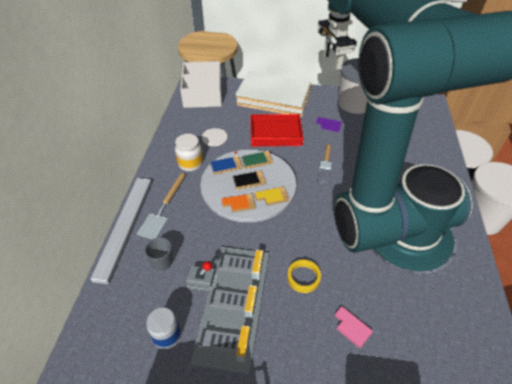

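The top view (800 px scale) shows the disc at (430,286). On it are blue (454,247), orange (388,277), black (432,284), green (473,289) and yellow (407,318), so all five panels are present, with their bare ends toward the robot. The orange and yellow ones on the disc are the chipped panels. The pink (252,430) and purple (600,388) pieces on the table are look-alikes and stay put. The rack lips are at (214/260/307,315), the lever at (282,258) and the tray at (563,310). Next I'll measure from the point cloud.

```bash
cat >> h.py <<'E'
COL={'blue':(100,125),'green':(60,95),'orange':(5,17),'yellow':(22,32)}
def panels(c,ctr,rad=0.165,z=0.072):
    """colour masks on disc -> centre, yaw of the panel (+x from bare to coated)"""
    P=cloud(c); hsv=cv2.cvtColor(c["img"],cv2.COLOR_RGB2HSV).astype(int); H,S,V=hsv[...,0],hsv[...,1],hsv[...,2]
    on=(np.hypot(P[...,0]-ctr[0],P[...,1]-ctr[1])<rad)&(P[...,2]>0.05)&(P[...,2]<0.09)
    out={}
    for n in list(COL)+['black']:
        if n=='black': m=on&(V<60)
        else: m=on&(H>=COL[n][0])&(H<=COL[n][1])&(S>130)&(V>50)
        m=cv2.morphologyEx(m.astype(np.uint8),cv2.MORPH_OPEN,np.ones((3,3)))
        k,l,st,_=cv2.connectedComponentsWithStats(m)
        if k<2: continue
        i=1+np.argmax(st[1:,4]); v,u=np.nonzero(l==i)
        W=at_z(c,u,v,z)[:,:2]
        out[n]=(W,len(u))
    return out
E
python3 - <<'E'
from h import *
c=dict(np.load("last_top.npz"))
P=cloud(c)
def at(u,v): u,v=int(u/1.5625),int(v/1.5625); return np.round(P[v,u],3)
for n,(u,v) in dict(disc=(445,300),lip1=(307,315),lip2=(260,315),lip3=(214,315),knob=(282,258),tray=(563,310),blue=(454,247),yellow=(405,322)).items(): print(n,at(u,v))
# disc fit
Z=P[...,2]; m=(abs(Z-0.06)<.006)&(abs(P[...,0]-at(430,286)[0])<.18)&(abs(P[...,1]-at(430,286)[1])<.18)
pts=P[m][:,:2].astype(np.float32); print("disc",cv2.minEnclosingCircle(pts),np.median(Z[m]))
for n,(W,k) in panels(c,pts.mean(0)).items():
    r=cv2.minAreaRect(W.astype(np.float32)); print(n,k,np.round(W.mean(0),3),r)
hsv=cv2.cvtColor(c["img"],cv2.COLOR_RGB2HSV).astype(int)
red=((hsv[...,0]<4)|(hsv[...,0]>176))&(hsv[...,1]>150)&(hsv[...,2]>60)
m=red&(P[...,1]<-.2)&(P[...,1]>-.6)&(P[...,2]>.028); print("tray rim",cv2.minAreaRect(P[m][:,:2].astype(np.float32)))
m=red&(P[...,1]>.1)&(P[...,1]<.4); print("knob",P[m].mean(0),P[m].max(0),m.sum())
yl=(abs(hsv[...,0]-22)<5)&(hsv[...,1]>150)&(P[...,1]>.1)&(P[...,0]>.48)&(P[...,2]>.035); 
k,l,st,_=cv2.connectedComponentsWithStats(yl.astype(np.uint8))
for i in range(1,k):
    if st[i,4]>8:
        W=P[l==i]; print("lip",st[i,4],W.mean(0),W.min(0),W.max(0))
E
```

```text
disc [ 0.491 -0.133  0.07 ]
lip1 [0.463 0.198 0.06 ]
lip2 [0.465 0.314 0.052]
lip3 [0.466 0.43  0.054]
knob [0.592 0.253 0.101]
tray [ 0.476 -0.432  0.007]
blue [ 0.621 -0.158  0.074]
yellow [ 0.44  -0.039  0.068]
disc ((0.5336158275604248, -0.09988067299127579), 0.16034956276416779) 0.05943952549600495
blue 191 [ 0.629 -0.156] ((0.629072904586792, -0.1552560031414032), (0.06768673658370972, 0.04316796362400055), 26.443880081176758)
orange 245 [0.553 0.002] ((0.5568875074386597, 0.0059672631323337555), (0.08136124908924103, 0.05196704342961311), 19.58773422241211)
yellow 247 [ 0.453 -0.041] ((0.45600107312202454, -0.03629949688911438), (0.0808076411485672, 0.051610372960567474), 22.936824798583984)
black 164 [ 0.54  -0.097] ((0.5404717326164246, -0.09838882088661194), (0.06521366536617279, 0.03988521546125412), 20.49399185180664)
tray rim ((0.47208791971206665, -0.426932156085968), (0.19827277958393097, 0.15361012518405914), 9.645078659057617)
knob [0.59096717 0.25244065 0.09942322] [0.60159116 0.2619021  0.10321139] 21
```

```bash
python3 - <<'E'
from h import *
D=[1,0,0,0]
movep([0.5,-0.1,0.36],D); c=snap("wrist","w_disc.png"); print(np.round(c["cam_to_world"],3).tolist(), read_time_s())
np.savez("w_disc.npz",**{k:np.array(v) for k,v in c.items()})
movep([0.5,0.31,0.34],D); c=snap("wrist","w_rack.png"); np.savez("w_rack.npz",**{k:np.array(v) for k,v in c.items()})
print(read_time_s())
a=np.hstack([cv2.imread("pics/w_disc.png")[:,:],cv2.imread("pics/w_rack.png")]); cv2.imwrite("pics/w01.png",cv2.resize(a,(800,300),interpolation=cv2.INTER_AREA))
E
```

```text
[[-0.0, 0.966, 0.259, 0.571], [-1.0, -0.0, 0.0, -0.1], [0.001, -0.259, 0.966, 0.525], [0.0, 0.0, 0.0, 1.0]] 2.2167
3.7833
```

View pics/w01.png

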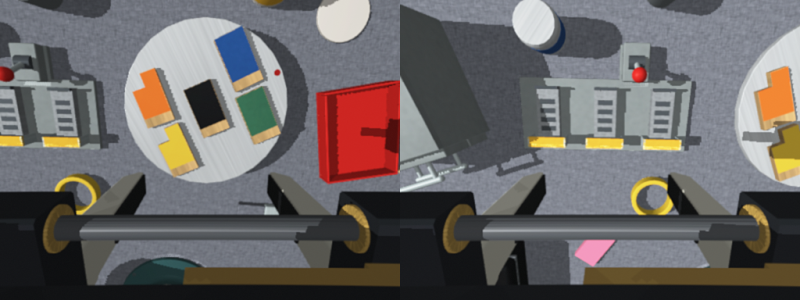

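View pics/w_rack.png

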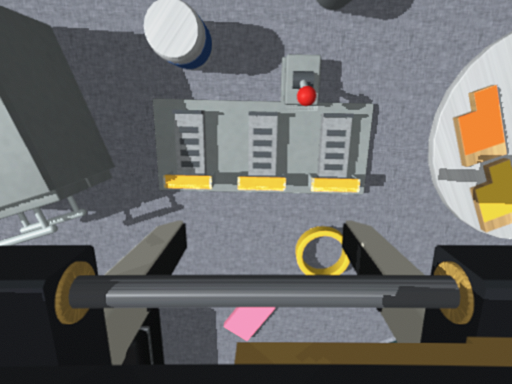

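The wrist view shows the rack with its lips at about (187/262/335,184), seats above them, stops at the far end near row 105, and the lever's red knob at (306,96). All five panels are visible on the disc. Next I'll fit the rack and panels.

```bash
python3 - <<'E'
from h import *
c=dict(np.load("w_rack.npz")); P=cloud(c); hsv=cv2.cvtColor(c["img"],cv2.COLOR_RGB2HSV).astype(int)
yl=(abs(hsv[...,0]-24)<6)&(hsv[...,1]>150)&(P[...,0]>.42)&(P[...,0]<.52)&(P[...,1]>.12)&(P[...,2]>.03)
k,l,st,_=cv2.connectedComponentsWithStats(yl.astype(np.uint8))
for i in range(1,k):
    if st[i,4]>40:
        v,u=np.nonzero(l==i); zz=np.median(P[l==i][:,2]); W=at_z(c,u,v,0.0545); r=cv2.minAreaRect(W[:,:2].astype(np.float32)); print("lip",st[i,:],zz,np.round(W[:,:2].mean(0),4),r)
# depth profile along bay columns (in x)
for u in (190,262,335):
    print(u,[(v,)+tuple(np.round(P[v,u]*1000).astype(int)) for v in range(96,196,3)])
c=dict(np.load("w_disc.npz")); P=cloud(c); hsv=cv2.cvtColor(c["img"],cv2.COLOR_RGB2HSV)
m=(abs(P[...,2]-.072)<.005)&(np.hypot(P[...,0]-.533,P[...,1]+.1)<.165)
k,l,st,cen=cv2.connectedComponentsWithStats(m.astype(np.uint8))
for i in range(1,k):
    if st[i,4]>100:
        v,u=np.nonzero(l==i); W=at_z(c,u,v,.072); print(st[i,4],cen[i].round(),hsv[int(cen[i][1]),int(cen[i][0])],P[l==i][:,2].mean().round(4),cv2.minAreaRect(W[:,:2].astype(np.float32)))
E
```

```text
lip [165 175  44  14 520] 0.053335219904342174 [0.4663 0.4286] ((0.46616223454475403, 0.4286528527736664), (0.06588385999202728, 0.02057603746652603), 88.4852523803711)
lip [239 176  46  13 514] 0.05336254392518547 [0.464  0.3131] ((0.4638156294822693, 0.3132306635379791), (0.0695582926273346, 0.018967755138874054), 88.53702545166016)
lip [314 178  46  13 475] 0.05348653418731347 [0.4618 0.1981] ((0.46123430132865906, 0.19713194668293), (0.06948262453079224, 0.01913290284574032), 89.9389419555664)
190 [(96, np.int64(594), np.int64(428), np.int64(0)), (99, np.int64(589), np.int64(426), np.int64(9)), (102, np.int64(584), np.int64(426), np.int64(12)), (105, np.int64(580), np.int64(426), np.int64(13)), (108, np.int64(575), np.int64(426), np.int64(13)), (111, np.int64(570), np.int64(420), np.int64(40)), (114, np.int64(566), np.int64(423), np.int64(29)), (117, np.int64(562), np.int64(423), np.int64(29)), (120, np.int64(557), np.int64(424), np.int64(29)), (123, np.int64(553), np.int64(424), np.int64(29)), (126, np.int64(548), np.int64(424), np.int64(29)), (129, np.int64(543), np.int64(424),
[... 4641 characters left out ...]
19 ((0.6173914074897766, -0.1595315933227539), (0.09994448721408844, 0.05605208873748779), 25.51190185546875)
2290 [195. 128.] [ 12 202 233] 0.0716 ((0.5479123592376709, 0.004910796880722046), (0.09920235723257065, 0.05653245374560356), 19.560550689697266)
2495 [263. 138.] [110  29  26] 0.0716 ((0.5290656089782715, -0.10016472637653351), (0.09934429079294205, 0.05568785220384598), 22.559803009033203)
2462 [330. 147.] [ 75 122 109] 0.0716 ((0.5157209634780884, -0.20066672563552856), (0.09971600770950317, 0.055856142193078995), 24.613739013671875)
1940 [226. 194.] [ 25 186 228] 0.0715 ((0.44682741165161133, -0.037932850420475006), (0.10007694363594055, 0.05624476820230484), 23.266742706298828)
```

The fits agree with the given sizes (100×56 mm panels, z = 0.072 tops). That gives rack yaw −1.1° and bay points of about (0.511,0.197), (0.513,0.312) and (0.515,0.428). I'll load one panel first.

```bash
cat >> h.py <<'E'
from scipy.spatial.transform import Rotation as R
DISC=np.array([.5336,-.0999]); YR=-0.0195
BAY={1:np.array([.5108,.1971,.036]),2:np.array([.5130,.3121,.036]),3:np.array([.5153,.4276,.036])}
RR=R.from_euler('z',YR); OFF=-0.0035
def Q(yaw,th=0): return (R.from_euler('z',yaw)*R.from_euler('y',-th)*R.from_euler('x',np.pi)).as_quat()
def look_disc():
    movep([0.5,-0.1,0.36],Q(0)); c=snap("wrist"); return find(c)
def find(c,ctr=DISC,rad=.165,z=.072):
    P=cloud(c); m=(abs(P[...,2]-z)<.005)&(np.hypot(P[...,0]-ctr[0],P[...,1]-ctr[1])<rad)
    k,l,st,cen=cv2.connectedComponentsWithStats(m.astype(np.uint8)); out={}
    for i in range(1,k):
        if st[i,4]<600: continue
        v,u=np.nonzero(l==i); W=at_z(c,u,v,z)[:,:2]; (cx,cy),(w,h),a=cv2.minAreaRect(W.astype(np.float32))
        a=np.radians(a)+(np.pi/2 if h>w else 0)
        rel=(W-[cx,cy])@np.array([[np.cos(a),-np.sin(a)],[np.sin(a),np.cos(a)]])
        rgb=c["img"][v,u].astype(float); f=lambda x0,t: np.median(rgb[(abs(rel[:,0]-x0)<t)],0)
        mid=f(0,15)
        if np.linalg.norm(f(-.041,.006)-mid)<np.linalg.norm(f(.041,.006)-mid): a+=np.pi
        mid=np.median(rgb[abs(rel[:,0])<.02],0)
        H,S,V=cv2.cvtColor(np.uint8([[mid]]),cv2.COLOR_RGB2HSV)[0,0]
        n='black' if V<70 and S<90 else 'orange' if H<18 else 'yellow' if H<40 else 'green' if H<95 else 'blue'
        out[n]=(cx,cy,(a+np.pi)%(2*np.pi)-np.pi,max(w,h),min(w,h))
    return out
def pick(p,d):
    x,y,a=p[:3]; t=np.array([x+d*np.cos(a),y+d*np.sin(a),0.0625]); q=Q(a)
    command_gripper(0.78); movep(t+[0,0,.09],q); move_l(t,q,rate=.1); command_gripper(0.3,25)
    move_l(t+[0,0,.14],q,rate=.15); return read_width()*93
def held():
    """panel seen in tool frame: top height behind the tip, x extent"""
    c=snap("wrist"); P=cloud(c); T=R.from_quat(read_ee_rot()); L=T.inv().apply((P-np.array(read_position())).reshape(-1,3))
    m=(abs(L[:,1])<.022)&(L[:,2]<.012)&(L[:,2]>-.03)&(L[:,0]>-.02)&(L[:,0]<.08); L=L[m]
    s=np.polyfit(L[:,0],L[:,2],1) if len(L)>50 else (9,9)
    print("held: n",m.sum(),"z(0)",round(s[1]*1000,1),"slope",round(s[0],3),"x max",(L[:,0].max()*1000).round(1),"width",round(read_width()*93,1)); return s
def tcp(bay,bx,bz,th,d):
    """TCP for bare bottom edge at bx along the bay, bz above the seat, tilt th"""
    RP=RR*R.from_euler('y',-th); C=BAY[bay]-[0,0,.006]+RR.apply([bx,0,bz])+RP.apply([.05,0,.006])
    return C+RP.apply([d,0,OFF]), Q(YR,th)
def load(bay,d,th=np.radians(9.5)):
    movep(*tcp(bay,-.026,.09,th,d)); held()
    print("down",move_l(*tcp(bay,-.026,.0015,th,d),rate=.08,until_force=12), read_contact_force())
    print("slide",move_l(*tcp(bay,-.0497,.0015,th,d),rate=.04,until_force=8), read_contact_force())
E
python3 - <<'E'
from h import *
o=look_disc()
for k,v in o.items(): print(k,np.round(v,3))
print("w",pick(o['blue'],.008)); print(read_contact_force()); held(); print(read_time_s())
load(3,.008); c=snap("wrist","load1.png"); snap("side","load1s.png"); print(read_position(),tcp(3,-.0497,.0015,np.radians(9.5),.008)[0],read_time_s())
cv2.imwrite("pics/l1.png",np.hstack([cv2.imread("pics/load1.png"),cv2.imread("pics/load1s.png")])[:, :, :][:, :1024:1][::1, :])
a=cv2.imread("pics/l1.png"); cv2.imwrite("pics/l1.png",cv2.resize(a,(800,300)))
E
```

```text
blue [ 0.617 -0.159  0.442  0.1    0.056]
orange [0.548 0.005 0.342 0.099 0.057]
black [ 0.529 -0.1    0.396  0.099  0.056]
green [ 0.516 -0.201  0.429  0.1    0.056]
yellow [ 0.447 -0.038  0.408  0.1    0.057]
w 55.74919475680235
[ 0.2865734  -0.22718418 -1.01489327]
held: n 8476 z(0) -8.9 slope 0.012 x max 42.2 width 55.4
9.5083
held: n 8433 z(0) -9.0 slope 0.013 x max 41.7 width 55.6
down False [-0.07469168  0.5041821   0.11272387]
slide False [-0.62615148 -0.06728051 -0.44623966]
[0.52253766 0.42746831 0.04354228] [0.5223906  0.42746172 0.04353848] 13.7833
```

View pics/l1.png

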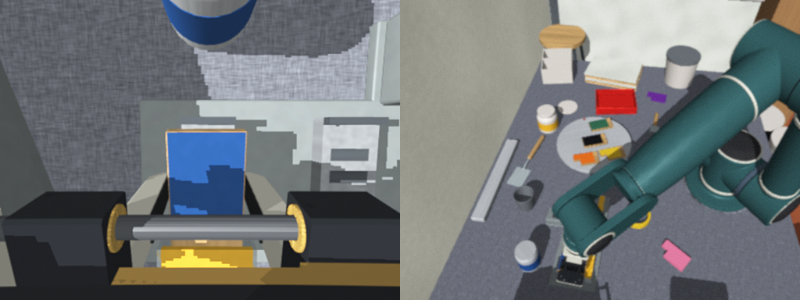

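The blue panel is centred in bay 3, its bare end under the yellow lip at (205,258), with no contact force. I'll lower it and release.

```bash
cat >> h.py <<'E'
def lower(bay,d,bx=-.0497):
    for t,z in ((6,.0012),(3,.0008),(1,.0004)):
        print("low",t,move_l(*tcp(bay,bx,z,np.radians(t),d),rate=.03,until_force=10),np.round(read_contact_force(),1))
    command_gripper(0.74); p=np.array(read_position()); move_l(p+[0,0,.12],rate=.2)
def check(bay):
    """panel pose in the bay frame, from above with the wrist camera"""
    t=BAY[bay]+[-.02,0,.22]; movep(t,Q(YR)); sleep(.2); c=snap("wrist"); P=cloud(c)
    L=RR.inv().apply((P-BAY[bay]).reshape(-1,3)).reshape(P.shape)
    m=(abs(L[...,0])<.058)&(abs(L[...,1])<.04)&(L[...,2]>-.002)&(L[...,2]<.03)&(L[...,0]>-.036)
    v,u=np.nonzero(m); A=L[m]; fx=np.linalg.lstsq(np.c_[A[:,:2],np.ones(len(A))],A[:,2],rcond=None)[0]
    W=RR.inv().apply(at_z(c,u,v,.042)-BAY[bay]); r=cv2.minAreaRect(W[:,:2].astype(np.float32))
    print("check bay",bay,"slopes",fx[:2].round(3),"top z at 0 (want .006)",fx[2].round(4),"x",W[:,0].min().round(4),np.percentile(W[:,0],99.5).round(4),"y mid",np.median(W[:,1]).round(4),r[1]); return c
E
python3 - <<'E'
from h import *
lower(3,.008); check(3); print(read_time_s()); c=snap("wrist","chk3.png")
E
```

```text
low 6 False [-0.2  0.3 -0.7]
low 3 False [ 0.2 -0.4 -0.4]
low 1 False [-1.  -0.4  0.3]
check bay 3 slopes [-0.009  0.001] top z at 0 (want .006) 0.0056 x -0.0351 0.0566 y mid 0.0004 (0.05632759630680084, 0.0917283371090889)
16.55
```

View pics/chk3.png

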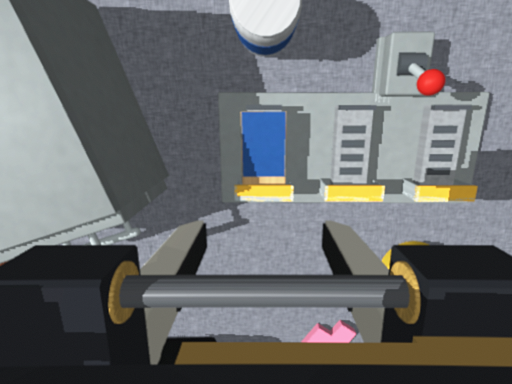

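Blue lies flat in bay 3 at (264,143), slope under 0.01, height right, bare strip under the lip. Black and green next, stopping if the hold looks off.

```bash
sed -i 's/L\[...,2\]>-.002)/L[...,2]>.0045)/' h.py; cat >> h.py <<'E'
def okheld():
    s=held(); assert abs(s[1]+.009)<.002 and abs(s[0]-.012)<.03 and 50<read_width()*93<60, "grip"
def sound(name,bay,d=.008):
    o=look_disc(); print({k:np.round(v,3).tolist() for k,v in o.items()})
    pick(o[name],d); okheld(); th=np.radians(9.5); movep(*tcp(bay,-.026,.09,th,d)); okheld()
    print("down",move_l(*tcp(bay,-.026,.0015,th,d),rate=.08,until_force=12))
    print("slide",move_l(*tcp(bay,-.0497,.0015,th,d),rate=.04,until_force=8), np.round(read_contact_force(),1))
    okheld(); lower(bay,d); check(bay); print(read_time_s())
E
python3 - <<'E'
from h import *
sound('black',2); sound('green',1)
snap("wrist","chk12.png")
E
```

```text
{'orange': [0.548, 0.005, 0.341, 0.099, 0.057], 'black': [0.529, -0.1, 0.396, 0.099, 0.056], 'green': [0.516, -0.201, 0.43, 0.1, 0.056], 'yellow': [0.447, -0.038, 0.404, 0.1, 0.056]}
held: n 8394 z(0) -9.0 slope 0.013 x max 41.4 width 55.9
held: n 8360 z(0) -9.0 slope 0.014 x max 41.0 width 55.5
down False
slide False [ 0.2  0.4 -0.4]
held: n 8455 z(0) -9.1 slope 0.038 x max 48.2 width 55.8
low 6 False [-0.2 -0.3 -1.8]
low 3 False [ 0.3 -0.4 -1.3]
low 1 False [ 0.8 -1.1 -0.1]
check bay 2 slopes [ 0.001 -0.001] top z at 0 (want .006) 0.0058 x -0.0352 0.0484 y mid 0.0006 (0.05615977570414543, 0.09177136421203613)
28.775
{'orange': [0.548, 0.005, 0.341, 0.099, 0.057], 'green': [0.516, -0.201, 0.429, 0.1, 0.056], 'yellow': [0.447, -0.038, 0.406, 0.1, 0.057]}
held: n 8481 z(0) -9.0 slope 0.018 x max 41.7 width 55.9
held: n 8424 z(0) -9.0 slope 0.019 x max 41.2 width 55.3
down False
slide False [0.4 0.1 0.5]
held: n 8543 z(0) -9.1 slope 0.044 x max 48.2 width 55.4Traceback (most recent call last):
  File "<stdin>", line 2, in <module>
  File "h.py", line 106, in sound
    okheld(); lower(bay,d); check(bay); print(read_time_s())
    ~~~~~~^^
  File "h.py", line 100, in okheld
    s=held(); assert abs(s[1]+.009)<.002 and abs(s[0]-.012)<.03 and 50<read_width()*93<60, "grip"
                     ^^^^^^^^^^^^^^^^^^^^^^^^^^^^^^^^^^^^^^^^^^^^^^^^^^^^^^^^^^^^^^^^^^^^
AssertionError: grip
```

Black is seated in bay 2. The green assert was a false alarm: the fit picked up the rack stop, and black gave nearly the same reading at this step. I'll continue.

```bash
cat >> h.py <<'E'
def tray():
    c=snap("top"); P=cloud(c); hsv=cv2.cvtColor(c["img"],cv2.COLOR_RGB2HSV).astype(int)
    red=((hsv[...,0]<4)|(hsv[...,0]>176))&(hsv[...,1]>150)&(hsv[...,2]>60)
    m=red&(P[...,1]<-.15)&(P[...,1]>-.7)&(P[...,2]>.028)&(P[...,2]<.05); (x,y),(w,h),a=cv2.minAreaRect(P[m][:,:2].astype(np.float32))
    a=np.radians(a)+(np.pi/2 if h>w else 0); a=(a+np.pi/2)%np.pi-np.pi/2
    return np.array([x,y]),a,(w,h)
E
python3 - <<'E'
from h import *
lower(1,.008); check(1); print(read_time_s(),tray())
snap("wrist","chk12.png")
E
```

```text
low 6 False [ 0.5  0.4 -1.5]
low 3 False [-1.3 -0.3  0. ]
low 1 False [-0.  -0.5  0.2]
check bay 1 slopes [ 0.002 -0.001] top z at 0 (want .006) 0.0058 x -0.0353 0.0495 y mid 0.0007 (0.05556827783584595, 0.09077800810337067)
40.5917 (array([ 0.47274178, -0.42728582]), np.float64(0.16487783440443238), (0.19673822820186615, 0.15199704468250275))
```

View pics/chk12.png

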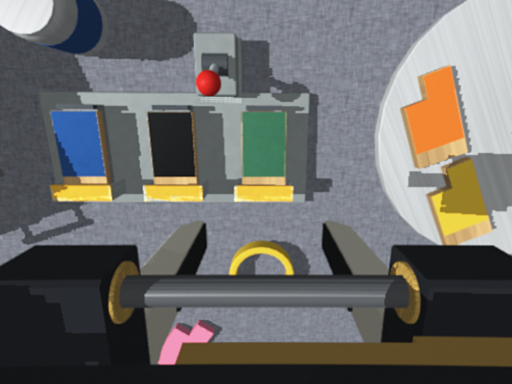

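All three sound panels are seated (blue (79,145), black (172,145), green (264,145)), each bare strip meeting its lip. The lever knob is at (208,83), still off. Now the chipped ones.

```bash
cat >> h.py <<'E'
def chipped(name,level):
    o=look_disc(); print({k:np.round(v,3).tolist() for k,v in o.items()})
    pick(o[name],0.0); held(); t,a,s=tray(); print("tray",t,a,s); assert abs(max(s)-.2)<.008 and abs(min(s)-.15)<.008
    z=.005+.012*level+.003+.0025; q=Q(a)
    movep([t[0],t[1],.16],q); held()
    print("down",move_l([t[0],t[1],z],q,rate=.1,until_force=12),np.round(read_position(),4)); command_gripper(.74); move_l([t[0],t[1],.2],q,rate=.2); print(read_time_s())
E
python3 - <<'E'
from h import *
chipped('orange',0)
movep([.43,-.42,.3],Q(0)); snap("wrist","tray1.png")
E
```

```text
{'orange': [0.548, 0.005, 0.342, 0.099, 0.057], 'yellow': [0.447, -0.038, 0.406, 0.1, 0.057]}
held: n 8110 z(0) -8.9 slope 0.016 x max 49.8 width 55.6
tray [ 0.47296146 -0.42680979] 0.15432710589008147 (0.1980450600385666, 0.1510196328163147)
held: n 8069 z(0) -8.8 slope 0.015 x max 49.6 width 55.7
down False [ 0.4732 -0.4271  0.0112]
50.75
```

View pics/tray1.png

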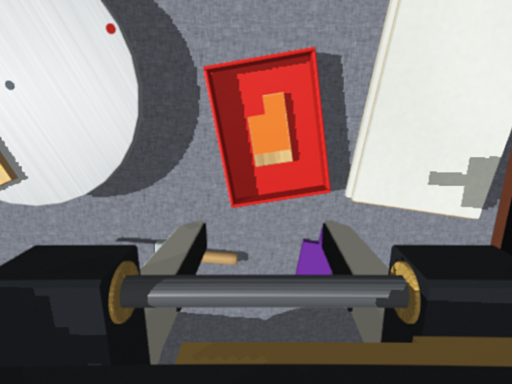

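The orange panel lies flat in the middle of the tray at (271,130). Yellow is next, stacked on it.

```bash
python3 - <<'E'
from h import *
chipped('yellow',1)
movep([.43,-.42,.3],Q(0)); c=snap("wrist","tray2.png"); P=cloud(c)
for v,u in ((105,276),(130,271),(150,275)): print(P[v,u].round(3))
o=find(c,np.array([.473,-.427]),.12,.029); print(o, tray())
E
```

```text
{'yellow': [0.447, -0.038, 0.405, 0.1, 0.056]}
held: n 8004 z(0) -8.9 slope 0.012 x max 49.2 width 55.6
tray [ 0.47274473 -0.42640874] 0.16801685244703846 (0.1981838494539261, 0.15051794052124023)
held: n 7952 z(0) -8.7 slope 0.012 x max 49.0 width 55.6
down False [ 0.473  -0.4267  0.0232]
61.05
[ 0.508 -0.437  0.029]
[ 0.474 -0.43   0.027]
[ 0.445 -0.436  0.03 ]
{'yellow': (0.4722369313240051, -0.42650675773620605, np.float64(0.1673063876472325), 0.0995529517531395, 0.05707341060042381)} (array([ 0.5033142 , -0.42080587]), np.float64(-1.4205921937464212), (0.13718253374099731, 0.15050673484802246))
```

View pics/tray2.png

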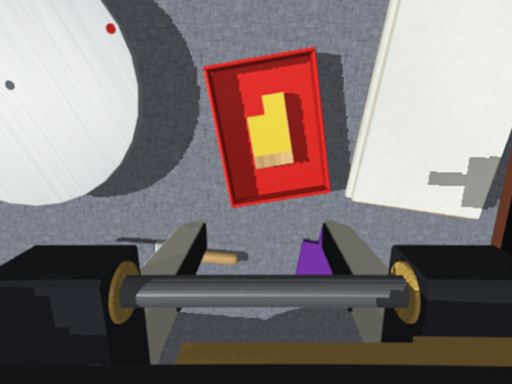

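Both chipped panels are stacked at the tray centre: yellow top at z≈0.029 and centre within 1 mm of the tray's. The last tray fit failed because the arm blocked the top camera. Now the lever.

```bash
python3 - <<'E'
from h import *
command_gripper(0.0); movep([.50,.2525,.3],Q(YR)); c=snap("wrist"); P=cloud(c); hsv=cv2.cvtColor(c["img"],cv2.COLOR_RGB2HSV).astype(int)
red=((hsv[...,0]<4)|(hsv[...,0]>176))&(hsv[...,1]>150)&(P[...,2]>.08)&(P[...,1]>.2)
k=P[red]; print("knob",k.mean(0),k.min(0),k.max(0),red.sum())
m=(P[...,0]>.6)&(P[...,0]<.68)&(abs(P[...,1]-.2525)<.025)&~red; print("housing z",np.percentile(P[m][:,2],[50,95,99]))
y=k[:,1].mean(); z=.083
if abs(y-.2525)<.006:
    movep([.545,y,.13],Q(YR)); move_l([.545,y,z],Q(YR),rate=.1)
    print("push",move_l([.655,y-.002,z],Q(YR),rate=.05,until_force=8),read_position(),read_contact_force())
    snap("wrist","lev.png"); snap("side","levs.png")
    a=np.hstack([cv2.imread("pics/lev.png"),cv2.imread("pics/levs.png")]); cv2.imwrite("pics/lv.png",cv2.resize(a,(800,300)))
print(read_time_s())
E
```

```text
knob [0.58992181 0.25349633 0.09871637] [0.57116414 0.24200953 0.09111084] [0.60135107 0.26454043 0.4656216 ] 343
housing z [0.03632455 0.0466643  0.05954493]
push True [0.62281997 0.25207607 0.08206951] [-7.14828644  0.26308072  4.96237315]
68.175
```

View pics/lv.png

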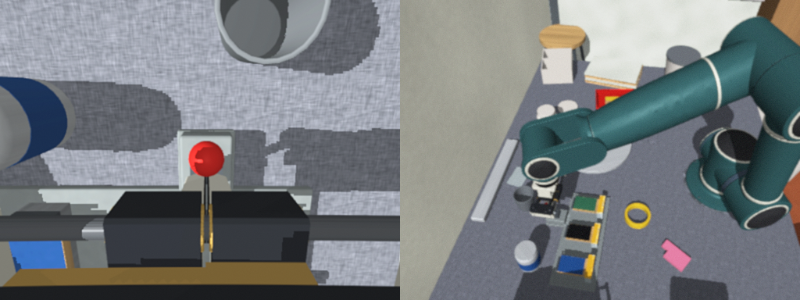

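```bash
python3 - <<'E'
from h import *
def knob():
    c=snap("wrist"); P=cloud(c); hsv=cv2.cvtColor(c["img"],cv2.COLOR_RGB2HSV).astype(int)
    red=((hsv[...,0]<4)|(hsv[...,0]>176))&(hsv[...,1]>150)&(P[...,2]>.08)&(P[...,2]<.12)&(P[...,1]>.2)
    k=P[red]; print("knob",np.median(k,0).round(4),k.min(0).round(4),k.max(0).round(4))
knob()
p=np.array(read_position()); print(move_l([.64,p[1],p[2]],rate=.03,until_force=12),read_position(),read_contact_force()); knob()
E
```

```text
knob [0.6465 0.2524 0.0956] [0.6325 0.2398 0.0859] [0.6565 0.2642 0.1002]
True [0.62268234 0.25216333 0.08164277] [-4.87238583 -0.21678011  3.15422871]
knob [0.6466 0.2522 0.0956] [0.6297 0.2399 0.0862] [0.6569 0.2642 0.1002]
```

The knob has moved 56.5 mm, against about 57.5 mm expected for 1.0 rad, and won't go further, so it is at its stop. I'll retract and do the final checks.

```bash
python3 - <<'E'
from h import *
p=np.array(read_position()); move_l([p[0]-.03,p[1],p[2]],rate=.1); move_l([p[0]-.03,p[1],.2],rate=.2)
command_gripper(.5)
for b in (1,2,3): check(b)
movep([.282,-.35,.35],Q(0)); sleep(.3); c=snap("top","end.png"); P=cloud(c)
hsv=cv2.cvtColor(c["img"],cv2.COLOR_RGB2HSV).astype(int); red=((hsv[...,0]<4)|(hsv[...,0]>176))&(hsv[...,1]>150)&(P[...,1]>.1)&(P[...,1]<.4)
print("knob",np.median(P[red],0),tray(),read_contact_force(),read_time_s())
a=cv2.imread("pics/end.png")[90:260,110:400]; cv2.imwrite("pics/endc.png",cv2.resize(a,None,fx=2.7,fy=2.7,interpolation=cv2.INTER_CUBIC))
E
```

```text
check bay 1 slopes [ 0.001 -0.001] top z at 0 (want .006) 0.0058 x -0.036 0.0491 y mid 0.0012 (0.08514285832643509, 0.05684530735015869)
check bay 2 slopes [0.002 0.   ] top z at 0 (want .006) 0.0058 x -0.036 0.0494 y mid 0.0003 (0.05659893527626991, 0.0924435704946518)
check bay 3 slopes [ 0.002 -0.001] top z at 0 (want .006) 0.0058 x -0.036 0.0495 y mid 0.0014 (0.05672653019428253, 0.0854644849896431)
knob [0.64246464 0.25155246 0.09797389] (array([ 0.47209591, -0.42702496]), np.float64(0.16749959998431785), (0.19748766720294952, 0.1523183137178421)) [-0.25795377  0.19612198  0.58032476] 76.2417
```

View pics/endc.png

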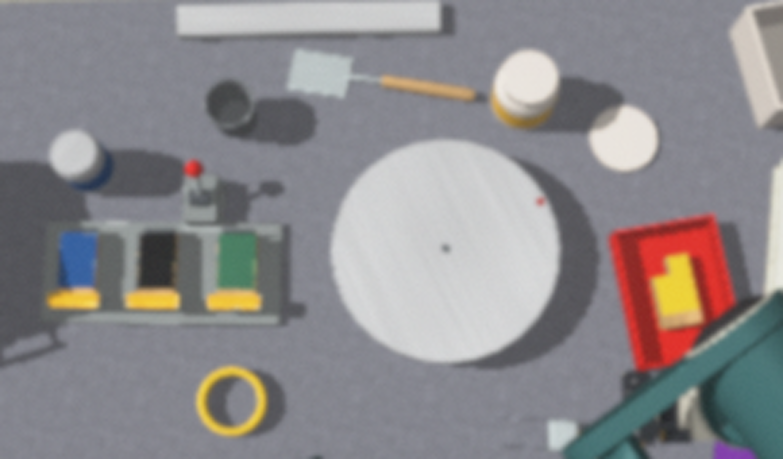

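All panels check out. The knob travel reads 51.5 mm from the top camera, though, which would put the angle near 0.89 rad, so I'll re-measure it from a matching wrist viewpoint before handing in.

```bash
python3 - <<'E'
from h import *
def knob(c):
    P=cloud(c); hsv=cv2.cvtColor(c["img"],cv2.COLOR_RGB2HSV).astype(int)
    red=((hsv[...,0]<4)|(hsv[...,0]>176))&(hsv[...,1]>150)&(P[...,2]>.075)&(P[...,2]<.12)&(P[...,1]>.2)&(P[...,1]<.3)&(P[...,0]>.55)
    v,u=np.nonzero(red); W=at_z(c,u,v,.097); return len(u),W[:,:2].mean(0).round(4),((W.min(0)+W.max(0))/2)[:2].round(4),P[red][:,2].max().round(4)
a=knob(dict(np.load("w_rack.npz")))
movep([.555,.31,.34],Q(0)); c=snap("wrist","kn.png"); print(a,knob(c),read_time_s())
i=c["img"][:,:,::-1][60:240,130:400]; cv2.imwrite("pics/knc.png",cv2.resize(i,None,fx=2.5,fy=2.5))
E
```

```text
(281, array([0.5901, 0.2546]), array([0.5899, 0.2547]), np.float64(0.1026)) (274, array([0.6435, 0.2539]), array([0.6436, 0.254 ]), np.float64(0.1004)) 78.825
```

View pics/knc.png

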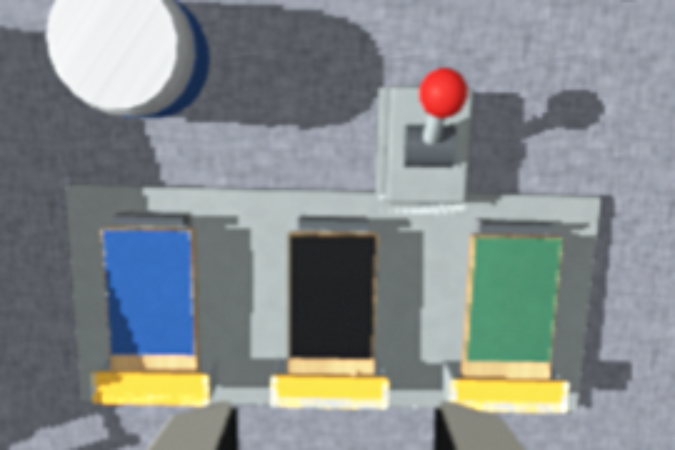

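The matching views give 53.6 mm of travel, or about 0.93 rad for a 60 mm radius and 1.0 rad if the knob centre sits at about 56 mm. One firmer push will confirm it's at the stop.

```bash
python3 - <<'E'
from h import *
def knob(c):
    P=cloud(c); hsv=cv2.cvtColor(c["img"],cv2.COLOR_RGB2HSV).astype(int)
    red=((hsv[...,0]<4)|(hsv[...,0]>176))&(hsv[...,1]>150)&(P[...,2]>.075)&(P[...,2]<.12)&(P[...,1]>.2)&(P[...,1]<.3)&(P[...,0]>.55)
    v,u=np.nonzero(red); W=at_z(c,u,v,.097); return len(u),W[:,:2].mean(0).round(4)
command_gripper(0.0); y=.2525
movep([.585,y,.13],Q(YR)); move_l([.585,y,.087],Q(YR),rate=.1)
print(move_l([.65,y-.001,.087],Q(YR),rate=.03,until_force=20),read_position(),read_contact_force())
p=np.array(read_position()); move_l([p[0]-.03,p[1],p[2]],rate=.1); move_l([p[0]-.03,p[1],.2],rate=.2)
movep([.555,.31,.34],Q(0)); sleep(.2); print(knob(snap("wrist")),read_time_s())
E
```

```text
True [0.62307686 0.25203115 0.08648374] [-10.07785542   1.02444364   7.2634053 ]
(273, array([0.6435, 0.2537])) 84.5583
```

The knob stayed put under a 20 N push, so the lever is against its end stop. Handing in.

```bash
python3 - <<'E'
from h import *
for b in (1,2,3): check(b)
movep([.45,.1,.35],Q(0)); print(tray(),read_contact_force(),read_time_s()); hand_in()
E
```

```text
check bay 1 slopes [ 0.002 -0.002] top z at 0 (want .006) 0.0058 x -0.0356 0.0487 y mid 0.0008 (0.05566747486591339, 0.0849604532122612)
check bay 2 slopes [0.001 0.001] top z at 0 (want .006) 0.0058 x -0.036 0.0494 y mid 0.0004 (0.056546248495578766, 0.0854271650314331)
check bay 3 slopes [ 0.001 -0.002] top z at 0 (want .006) 0.0058 x -0.036 0.0495 y mid 0.0003 (0.056557781994342804, 0.09255211800336838)
(array([ 0.47213483, -0.42689675]), np.float64(0.16626986870621696), (0.1970781832933426, 0.15160797536373138)) [-0.09154963  1.44152454  0.21397496] 88.3917
the job is handed in; nothing more can be done
```

I handed the job in at about 88 s of the 208 s allowed. No verdict is reported, so what follows rests on my own checks.

- **Sound panels:** the blue panel is in bay 3, black in bay 2 and green in bay 1. Just before hand-in each one measured flat (slopes of 0.002 or less) and at the right height, within about 2 mm of the bay point both ways. The bare ends are under the lips.
- **Chipped panels:** orange and yellow are stacked at the centre of the red tray, with the yellow top face at 29 mm. The tray had not moved at the last look.
- **Lever:** it is over to on and against its stop; a second push to the 20 N limit did not move it. The views disagreed on knob travel (51.5, 53.6 and 56.5 mm), which puts the angle at roughly 0.89 to 1.0 rad. All are above the 0.85 needed, but the lowest leaves little margin.
- **Other checks that disagreed:**
  - The hold check stopped the script while loading green because its fit caught the rack stop; this was a false alarm.
  - One tray fit was wrong because the arm blocked the top camera.
- **Everything else:** I saw no grip slip and kept clear of the bystanders, which looked undisturbed in the last overall view.

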